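# Clear the soup cup and flip the bento lid open

## Robot

A 7-joint arm with a two-finger parallel gripper is mounted at the origin on the work surface. World frame = base frame: x ahead of the robot, y to its left, z up, the work surface at z = 0. Lengths are in m, angles in rad, forces in N, time in s.
With the tool pointing down it reaches from about 0.4 to 0.875 m from the base axis. Payload 19.3 kg.
Tool frame: the origin (TCP) lies at the centre of the arm's flange, where the gripper is bolted on; the fingertips stand 173 mm ahead of it and the grasp point (between the pads) lies 155 mm ahead of it (bot.grip_point_offset is the distance from the TCP to the grasp point, in m); z points along the fingers, x is the direction in which the jaws open and shut, and the axes are right-handed (so a half turn about z gives the same grasp; the last joint's range is limited). The gripper opens to 85 mm and grips with 20 to 120 N. Pads are 22 mm wide; open, the fingers measure 114 mm over their backs; the gripper's body (76 mm by 85 mm) begins 54 mm behind the grasp point. The pads swing forward as they close: fully open they stand 13 mm farther back than shut.
Start: joints at [1.062, 0.521, -0.036, 1.599, 0.021, 1.021, -0.113], TCP at [0.266, -0.566, 0.405] pointing down, gripper open.
Joint ranges: [-2.91, 2.91], [-0.3, 2.13], [-1.5, 1.42], [0.17, 2.43], [-1.26, 4.41], [0.16, 1.93], [-2.52, 2.52]. Speed limits (rad/s): [1.89, 1.89, 2.39, 2.39, 3.01, 3.01, 3.01].

## Interface

Orientations are given as [roll, pitch, yaw] about the fixed x, y, z axes, in that order (R = Rz(yaw) Ry(pitch) Rx(roll)).
In Python, from workcell import bot gives the robot as it stands.
- The arm moves only by the tool step_arm, never from a script. Its argument "plan" is a list that holds one entry, the list of rows, each a list of 4 numbers: the shift along the world's x, y, z in cm, then the turn about the world's z in rad. A call has 1 to 12 rows; each row is the pose to reach, as a shift and turn from the pose measured when the call began; what a row does not reach only later rows make up. A row lasts 1/12 s, in which the tool goes at most 41.7 mm and 7.16 degrees, less where a joint would pass 70% of its speed; a pose out of reach is approached as far as the arm can. A call with a gripper value outside its range is refused whole. "jaw" is the closure, from 0 (fully open) to 1 (shut), set as the call begins (left out, the last holds). The fingers move at their own pace and stop on an object; "force" is the grip in N (left out, the last holds). Time passes only in rows, so rows that repeat a pose let the fingers close. It gives the time, the measured TCP pose, the force and the opening at its end, in the units of the state.
- bot.observe(): the state, without advancing time (a new reading comes with each control period).
- bot.grab_frame(name): name is "scene" or "top"; returns a dict with "pixels" (384x512x3 uint8, blue, green, red), "mtx" (3x3 intrinsics, pixels), "R" (3x3) and "t" (3): a world point X has camera coordinates R X + t. Camera axes: x right, y down, z forward; pixel columns grow to the right and rows downward; lengths in m; the calibration is good to about 2 mm. A picture is of the moment at which its call begins. There is no depth.
- bot.job_done(): hands the job in, once; it reports no verdict.
The state is a dict: "clock": time; "qpos": joint angles; "qd": joint speeds; "joint_efforts": joint torques, N m; "position": TCP position; "tool_rot": TCP orientation; "force": force on the tool from outside, world axes, zero at the start; "moment": the same for the moment, N m; "grip_width": finger opening in m.
Only numpy, scipy, OpenCV 4.12 (cv2) and the standard library are available. Lean on these libraries where they do the work, as an engineer would, in place of code of your own. Each camera call takes 0.05 s, during which the arm holds its last target.

## Task

The soup cup is in the way in front of the two-tier bento box: first, with the lid still shut, push it sideways along the counter, upright, until it stands wholly past either end of the box. Then, with a fingertip under the front lip, swing the lid of the two-tier box up and over past upright so that it stays open leaning back by itself, and draw away. Nothing is to be picked up or knocked over, the bento box stays where it is, and everything else, including the low single-tier box and its closed lid, is left alone.

Things in the scene. Friction and masses are not known exactly. Their poses are not given: they have to be found in the camera images.
- bento: the two-tier bento box, red plastic, 110 mm deep (its x) by 170 mm wide (its y), two tiers 76 mm high together, deep lid on top to 111 mm; loose, 0.9 to 1.4 kg in all (it tips back if pushed hard near its top), stands on the counter. Origin at the centre of its underside; its +x points from the front (lip side, facing the robot) to the back (hinge side), +z up. Its ends are at y = +85 and -85 mm. The front wall is plain, at x = -55 mm
- bento_lid (a joint): hinge angle of the two-tier box's lid (about 0.08 kg, centre of mass 62 mm in front of and about 20 mm above the axis when shut): 0 shut, growing as the front edge swings up and back; the hinge is free and light (needs about 1 N at the lip), the lid falls shut again if let go below about 1.25 rad, falls open by itself beyond that, and rests leaning back against a stop at 1.8
- bento_hinge (a point): point on the hinge axis of the two-tier box, at the middle of its width: x = +55 mm, z = 77 mm in the box's frame; the axis runs along the box's y. The lid is a deep cover hinged at its lower rear rim: 4 mm walls 28 mm high, flush with the box, under a flat top 6 mm thick (28 to 34 mm above the axis when shut)
- bento_lip (a point): middle of the lower front edge of the lid's lip, moving with the lid, 130 mm in front of and 28 mm above the hinge axis when shut. The lip is the lid's flat top carried on to the front: 120 mm wide, 6 mm thick, jutting 20 mm out beyond the front wall of lid and box, with nothing below it; shut, its underside is 105 mm above the counter. A fingertip brought up and back against it, even with the finger nearly upright, swings the lid
- cup_mid (a point): centre of the ceramic soup cup half-way up (50 mm above the counter): round, straight-sided, no handle, 96 mm in diameter, 100 mm tall, open top, 5 mm wall, about 0.3 kg, loose. At the start it stands in front of the two-tier box's lip with a gap of roughly 20 to 40 mm
- cup: the same soup cup, origin at the centre of its underside, z up
- lowbox: a low single-tier box of the same red plastic, same footprint (110 by 170 mm) and the same kind of hinged lid with a front lip, but only 38 mm high (73 with lid); origin at the centre of its underside, +x towards its hinge side; loose, to be left alone
- lowbox_lid (a joint): hinge angle of the low box's lid, 0 shut; to be left shut
- chopsticks: pair of steel cooking chopsticks linked together, 240 mm long along its y, 28 mm wide, 8 mm thick, lying in front of the low box; origin in the middle, underneath; loose, to be left alone
- shaker0: empty glass spice shaker with a steel cap, 42 mm in diameter, 90 mm tall, origin at the centre of its underside; loose, to be left alone; in the leftmost slot (largest y) of the grey three-slot spice shelf clamped on the far edge of the counter
- shaker1: empty glass spice shaker with a steel cap, 42 mm in diameter, 90 mm tall, origin at the centre of its underside; loose, to be left alone; in the middle slot of the spice shelf
- shaker2: empty glass spice shaker with a steel cap, 42 mm in diameter, 90 mm tall, origin at the centre of its underside; loose, to be left alone; in the rightmost slot of the spice shelf
- shaker3: empty glass spice shaker with a steel cap, 42 mm in diameter, 90 mm tall, origin at the centre of its underside; loose, to be left alone; standing on the counter behind the boxes, between the shelf and the blue bowl
- saucer: small blue ceramic bowl, 90 mm in diameter, 35 mm high, at the back of the counter, origin at the centre of its underside; loose, to be left alone
Not all that is in view belongs to the job. What is shaped like the bento but green or white is not meant.

How it is judged:
On the way, in this order (a step that is already met when the one before it is completed fails the run):
1. the cup has been pushed past an end of the two-tier box while its lid is shut ((y of cup_mid in the frame of bento above 0.125 m or y of cup_mid in the frame of bento below -0.125 m) and value of joint bento_lid below 0.3 rad), for 0.1 s.
2. the lid of the two-tier box has been swung over past upright (value of joint bento_lid above 1.6 rad), for 0.2 s.
At the end, for the whole second after the job is handed in: the two-tier box's lid rests open by itself beyond 1.65 rad, at rest; the cup stands upright and still on the counter with its centre more than 125 mm from the box's middle along the box's width (past an end); the two-tier box is level and within 30 mm of where it stood; the low box's lid is shut (value of joint bento_lid above 1.65 rad and velocity of joint bento_lid between -0.1 and 0.1 rad/s and (y of cup_mid in the frame of bento above 0.125 m or y of cup_mid in the frame of bento below -0.125 m) and angle between cup's own z axis and vertical below 0.1 rad and height (world z) of cup below 0.006 m and linear speed of cup below 0.02 m/s and angle between bento's own z axis and vertical below 0.06 rad and distance of bento from where it was at the start of the episode below 0.03 m and value of joint lowbox_lid below 0.1 rad); the robot touches nothing.
It fails at once if the cup was lifted off the counter or tipped (height (world z) of cup above 0.02 m or angle between cup's own z axis and vertical above 0.5 rad).
It fails at once if the two-tier box was lifted, tipped or shoved more than 30 mm (distance of bento from where it was at the start of the episode above 0.03 m or angle between bento's own z axis and vertical above 0.25 rad).
It fails at once if the low box was shoved more than 25 mm or its lid opened (distance of lowbox from where it was at the start of the episode above 0.025 m or value of joint lowbox_lid above 0.3 rad).
It fails at once if another thing was moved more than 25 mm (distance of any of chopsticks, shaker0, shaker1, shaker2, shaker3, saucer from where it was at the start of the episode above 0.025 m).
It also fails if it takes over 64 s, if anything falls off the work surface, if the arm or the gripper's body presses on something with over 40 N, if the wrist force passes 120 N, or if a joint passes its speed limit or range.

## Working session

There is one attempt and no reset: what is moved stays moved. The work goes in short steps, Python scripts to look and compute and a tool call to move; the robot and the scene stay as the last step left them, time stands still between calls to the robot, and variables do not carry over. Pictures are saved under pics/ and viewed, and the job is handed in when it is done.

Besides the shell and the picture viewer there is one more tool, called after "Request:" as name(argument=value, ...) on one line, values as JSON. step_arm: Moves the arm, as the interface text tells. Its arguments: {"type":"object","properties":{"plan":{"type":"array"},"jaw":{"type":"number"},"force":{"type":"number"}},"required":["plan"]}

```bash
mkdir -p pics; ls
python3 - <<'E'
from workcell import bot
import cv2,numpy as np,pickle
s=bot.observe();print(s)
for n in("scene","top"):
    f=bot.grab_frame(n);cv2.imwrite(f"pics/{n}0.png",f["pixels"]);pickle.dump(f,open(f"{n}0.pkl","wb"));print(n,f["mtx"],f["R"],f["t"])
E
```

```text
pics
{'clock': 0.0, 'qpos': array([ 1.06181283,  0.52199318, -0.03635824,  1.59998721,  0.02119203,
        1.02107788, -0.11278557]), 'qd': array([-0.00132033,  0.00084065, -0.00034101, -0.00096481, -0.0017632 ,
        0.00164595, -0.00027895]), 'joint_efforts': array([-5.32957856e-04, -9.27073431e+01,  1.97980665e+00, -3.69916499e+01,
        1.77816855e-02,  8.29364522e-03,  1.58569155e-04]), 'position': array([ 0.26546187, -0.56567435,  0.4041457 ]), 'tool_rot': array([ 3.14153881e+00,  1.07981525e-03, -1.13198620e+00]), 'force': array([-0.74927659, -0.24208746,  0.11558784]), 'moment': array([ 0.08847774, -0.05605644,  0.02713469]), 'grip_width': 0.08564741990454619}
scene [[415.62249809   0.         248.09964815]
 [  0.         415.62249809 189.60371225]
 [  0.           0.           1.        ]] [[ 0.7176219   0.69618549 -0.01856278]
 [ 0.44509133 -0.47897055 -0.75662469]
 [-0.53564215  0.53470832 -0.65358588]] [-0.39851251 -0.13310122  1.41288135]
top [[385.14391245   0.         254.14384657]
 [  0.         385.14391245 189.69173417]
 [  0.           0.           1.        ]] [[-2.76249058e-03 -9.99923436e-01  1.20619806e-02]
 [-9.82559063e-01  4.71418925e-04 -1.85950169e-01]
 [ 1.85930246e-01 -1.23652939e-02 -9.82485136e-01]] [0.06500938 0.53293085 1.22807972]
```

View pics/scene0.png

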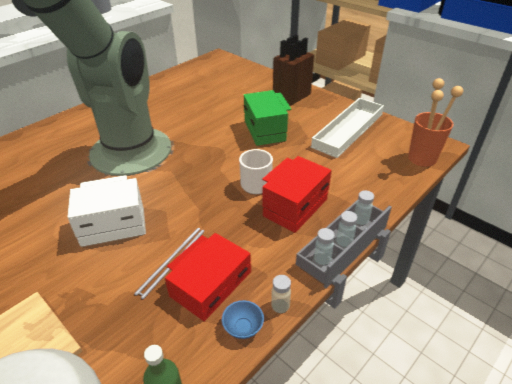

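View pics/top0.png

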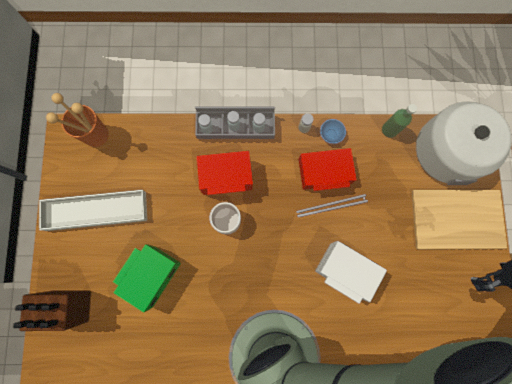

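The scene view shows the two-tier red box near (297,193), with the white cup in front at (256,172). The low red box is at (209,273). In the top view the two-tier box is at (225,172), the cup at (225,218) and the low box at (328,170). Next I'll measure them.

```bash
cat > h.py <<'E'
import numpy as np,cv2,pickle
def ray(f,uv,z):
    K,R,t=f["mtx"],f["R"],f["t"]; uv=np.atleast_2d(uv).astype(float)
    d=np.c_[uv,np.ones(len(uv))]@np.linalg.inv(K).T@R; c=-R.T@t
    return c+d*((z-c[2])/d[:,2])[:,None]
def proj(f,X):
    p=np.atleast_2d(X)@f["R"].T+f["t"]; p=p@f["mtx"].T; return p[:,:2]/p[:,2:]
def redc(f):
    hsv=cv2.cvtColor(f["pixels"],cv2.COLOR_BGR2HSV)
    m=((hsv[...,0]<4)|(hsv[...,0]>176))&(hsv[...,1]>200)&(hsv[...,2]>90)
    cs,_=cv2.findContours(m.astype(np.uint8)*255,cv2.RETR_EXTERNAL,cv2.CHAIN_APPROX_NONE)
    return [c for c in cs if cv2.contourArea(c)>300]
E
python3 - <<'E'
from h import *
f=pickle.load(open("top0.pkl","rb"))
for c in redc(f):
    print(cv2.boundingRect(c),cv2.approxPolyDP(c,2,True)[:,0].tolist())
    z=.111 if c[:,0,0].mean()<280 else .073
    print(np.round(ray(f,cv2.approxPolyDP(c,2,True)[:,0],z),3)[:,:2].tolist())
im=cv2.resize(f["pixels"][90:260,180:380],None,fx=4,fy=4,interpolation=cv2.INTER_CUBIC);cv2.imwrite("pics/topz.png",im[:600])
E
```

```text
(197, 151, 54, 40) [[248, 152], [237, 152], [237, 155], [228, 153], [225, 156], [221, 154], [219, 157], [218, 154], [212, 155], [211, 162], [207, 157], [209, 156], [201, 156], [200, 161], [198, 156], [197, 159], [204, 163], [201, 167], [201, 163], [198, 162], [198, 170], [205, 171], [205, 174], [208, 168], [214, 171], [208, 174], [208, 178], [213, 173], [208, 183], [204, 179], [203, 184], [199, 182], [202, 184], [201, 189], [205, 182], [211, 183], [212, 176], [216, 177], [213, 172], [216, 171], [212, 169], [215, 166], [221, 169], [218, 175], [220, 170], [229, 171], [225, 171], [229, 180], [224, 186], [229, 180], [235, 180], [235, 177], [228, 179], [232, 170], [238, 171], [234, 175], [236, 174], [237, 178], [238, 171], [246, 175], [242, 172], [247, 166], [250, 171], [246, 171], [250, 175], [249, 164], [246, 161]]
[[0.645, 0.084], [0.645, 0.12], [0.635, 0.12], [0.641, 0.149], [0.631, 0.158], [0.638, 0.171], [0.628, 0.177], [0.638, 0.181], [0.635, 0.2], [0.612, 0.202], [0.628, 0.216], [0.631, 0.209], [0.631, 0.235], [0.615, 0.238], [0.631, 0.244], [0.621, 0.247], [0.608, 0.225], [0.595,
[... 2214 characters left out ...]
 -0.149], [0.611, -0.14], [0.605, -0.127], [0.615, -0.124], [0.605, -0.103], [0.584, -0.103], [0.595, -0.107], [0.595, -0.13], [0.598, -0.12], [0.608, -0.123], [0.595, -0.143], [0.598, -0.159], [0.584, -0.175], [0.568, -0.158], [0.574, -0.155], [0.564, -0.158], [0.571, -0.165], [0.561, -0.175], [0.557, -0.165], [0.554, -0.187], [0.544, -0.19], [0.557, -0.188], [0.568, -0.198], [0.564, -0.191], [0.571, -0.185], [0.574, -0.195], [0.584, -0.182], [0.581, -0.198], [0.605, -0.173], [0.612, -0.183], [0.618, -0.17], [0.632, -0.171], [0.635, -0.181], [0.618, -0.18], [0.608, -0.213], [0.612, -0.203], [0.642, -0.211], [0.642, -0.231], [0.653, -0.235], [0.642, -0.254], [0.649, -0.245], [0.656, -0.255]]
```

View pics/topz.png

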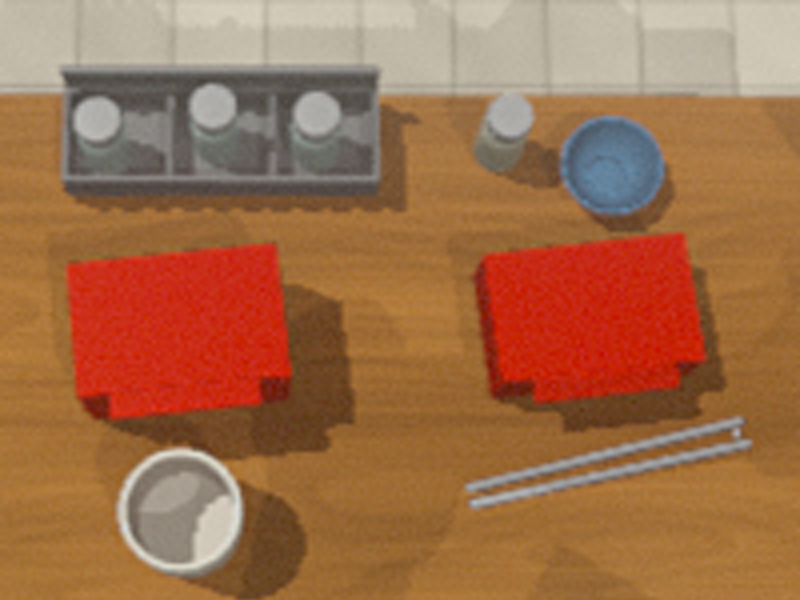

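The zoomed top view gives, in zoom pixels, the two-tier lid's back corners at (68,265) and (277,243). Its lip front edge runs from (110,417) to (262,402), and the cup rim is centred near (181,512). I'll cast rays from these points.

Run:
```python
from h import *
f=pickle.load(open("top0.pkl","rb"))
o=lambda P:np.array(P,float)/4+[180,90]-.375
P=ray(f,o([(68,265),(277,243),(290,373),(77,397),(110,417),(262,402)]),.111)
print(np.round(P,4))
print("side",np.linalg.norm(P[0]-P[1]),np.linalg.norm(P[1]-P[2]),"lip",np.linalg.norm(P[4]-P[5]))
ey=P[0]-P[1]; ey/=np.linalg.norm(ey); yaw=np.arctan2(-ey[0],ey[1]);
yaw2=np.arctan2(*( (P[4]-P[5])[[0,1]]*[-1,1])); print("yaw",yaw,yaw2)
c=P[:4].mean(0);print("centre",c,"lipmid",(P[4]+P[5])/2)
Rm=np.array([[np.cos(yaw),-np.sin(yaw)],[np.sin(yaw),np.cos(yaw)]])
# cup
hsv=cv2.cvtColor(cv2.GaussianBlur(f["pixels"],(3,3),0),cv2.COLOR_BGR2HSV)
m=((hsv[...,1]<70)&(hsv[...,2]>60)).astype(np.uint8)*255;m[:195]=0;m[240:]=0;m[:,:200]=0;m[:,250:]=0
cs,_=cv2.findContours(m,cv2.RETR_EXTERNAL,cv2.CHAIN_APPROX_NONE);b=max(cs,key=cv2.contourArea);(u,v),r=cv2.minEnclosingCircle(b)
print(u,v,r);C=ray(f,(u,v),.1)[0];print("cup",C,"diam",np.linalg.norm(ray(f,(u+r,v),.1)-ray(f,(u-r,v),.1)))
print("cup in box",(C[:2]-c[:2])@Rm)
# low box
L=ray(f,o([(484,257),(684,234),(704,360),(492,395)]),.073);print(np.round(L,3))
s=pickle.load(open("scene0.pkl","rb"));im=s["pixels"].copy()
def box(px,py):return np.r_[np.array(c[:2])+Rm@[px,py]]
for z in(0,.111):
  q=proj(s,[np.r_[box(a,b),z] for a,b in((-.055,-.085),(.055,-.085),(.055,.085),(-.055,.085))]);cv2.polylines(im,[q.round().astype(int)],True,(255,255,0),1)
th=np.linspace(0,6.28,30)
for z in(0,.1):cv2.polylines(im,[proj(s,np.c_[C[0]+.048*np.cos(th),C[1]+.048*np.sin(th),0*th+z]).round().astype(int)],True,(255,0,0),1)
cv2.imwrite("pics/chk.png",cv2.resize(im[120:260,180:380],None,fx=4,fy=4))
```

```text
[[0.6317 0.2488 0.111 ]
 [0.6501 0.0815 0.111 ]
 [0.5434 0.0712 0.111 ]
 [0.5241 0.2391 0.111 ]
 [0.5081 0.2128 0.111 ]
 [0.52   0.0934 0.111 ]]
side 0.1683269432485955 0.10725120084919292 lip 0.12001989692296633
yaw 0.10962882325305015 0.09962712067454674
centre [0.58733928 0.16015851 0.111     ] lipmid [0.51406929 0.15307233 0.111     ]
224.87777709960938 217.65554809570312 15.963949203491211
cup [0.43422934 0.15686847 0.1       ] diam 0.10010886536617823
cup in box [-0.15255075  0.01348138]
[[ 0.65  -0.09   0.073]
 [ 0.669 -0.258  0.073]
 [ 0.562 -0.269  0.073]
 [ 0.533 -0.094  0.073]]
```

View pics/chk.png

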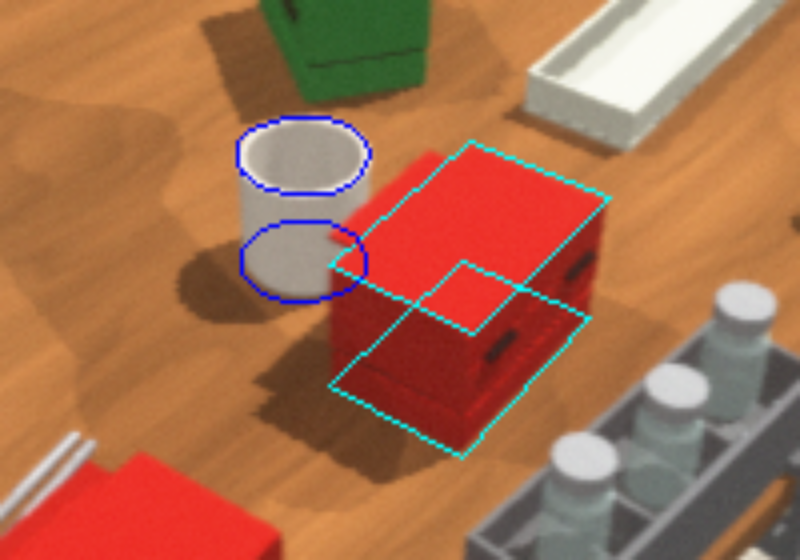

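Box centre is (0.587, 0.160) at yaw about 0.107, and the cup is at (0.434, 0.157). That leaves a gap of about 30 mm to the lip, and the sizes match the given ones. I'll push the cup towards +y with both fingertips part open, so they cradle it from the -y side.

Request:
step_arm(plan=[[[1.1, 3.6, 0, 0.1], [2.2, 7.2, 0, 0.2], [3.3, 10.8, 0, 0.3], [4.4, 14.4, 0, 0.4], [5.5, 18, 0, 0.5], [6.6, 21.6, 0, 0.6], [7.7, 25.2, 0, 0.7], [8.8, 28.8, 0, 0.8], [9.9, 32.4, 0, 0.9], [11, 36, 0, 1.0], [12.1, 39.6, 0, 1.1], [13.2, 43.2, 0, 1.2]]], jaw=0.35, force=20)

```text
clock: 1.1
position: [0.3974, -0.1319, 0.4043]
tool_rot: [3.141, 0.001, 0.073]
force: [2.0, -0.8, -0.2]
grip_width: 0.0558
```

Request:
step_arm(plan=[[[1.0, 3.8, 0, 0.034], [2, 7.6, 0, 0.034], [3, 11.4, -1, 0.034], [4, 15.2, -3, 0.034], [4.7, 18.5, -6, 0.034], [4.7, 19, -9, 0.034], [4.7, 19, -12, 0.034], [4.7, 19, -15, 0.034], [4.7, 19, -17, 0.034], [4.7, 19, -17, 0.034]]])

```text
clock: 1.93
position: [0.4433, 0.0581, 0.2311]
tool_rot: [3.141, 0.006, 0.108]
force: [-0.6, -0.2, -0.7]
grip_width: 0.0553
```

Run:
```python
from workcell import bot
import cv2
a=bot.grab_frame("scene")["pixels"][60:300,120:400];cv2.imwrite("pics/s1.png",cv2.resize(a,None,fx=2.5,fy=2.5))
```

```text
(no output)
```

View pics/s1.png

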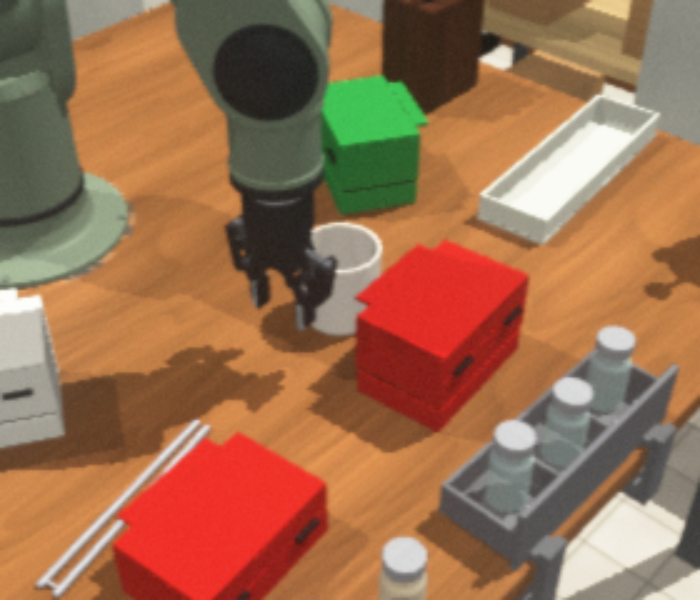

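The gripper is clear of the cup, the lip and the chopsticks. I'll lower to push height and make contact.

Request:
step_arm(plan=[[[0, 0, -1, 0], [0, 0, -2.1, 0], [-0.1, 1.0, -2.1, 0], [-0.2, 2.0, -2.1, 0], [-0.3, 3.0, -2.1, 0], [-0.4, 3.6, -2.1, 0], [-0.5, 4.2, -2.1, 0], [-0.6, 4.8, -2.1, 0], [-0.7, 5.4, -2.1, 0], [-0.8, 6.0, -2.1, 0], [-0.9, 6.6, -2.1, 0], [-1.0, 7.2, -2.1, 0]]])

```text
clock: 2.98
position: [0.4337, 0.1307, 0.2121]
tool_rot: [3.141, 0.005, 0.107]
force: [0.6, -3.4, 2.8]
grip_width: 0.0554
```

Run:
```python
from workcell import bot
import cv2
a=bot.grab_frame("scene")["pixels"][60:300,120:400];cv2.imwrite("pics/s2.png",cv2.resize(a,None,fx=2.5,fy=2.5))
```

```text
(no output)
```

View pics/s2.png

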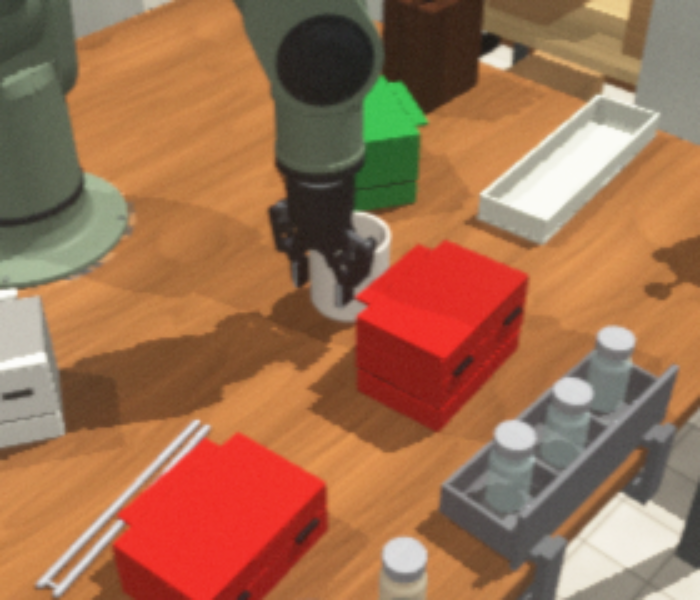

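The cup sits in the fingers, upright, with a push force of about 3 N, and the box hasn't moved. Continuing.

Request:
step_arm(plan=[[[-0.2, 1, 0, 0], [-0.4, 2, 0, 0], [-0.6, 3, 0, 0], [-0.8, 4, 0, 0], [-1.0, 5, 0, 0], [-1.2, 6, 0, 0], [-1.4, 7, 0, 0], [-1.5, 8, 0, 0], [-1.7, 9, 0, 0], [-1.9, 10, 0, 0], [-2.0, 11, 0, 0], [-2.1, 11.6, 0, 0]]])

```text
clock: 4.03
position: [0.4123, 0.2494, 0.2121]
tool_rot: [-3.141, 0.004, 0.109]
force: [1.3, -3.0, 2.7]
grip_width: 0.0554
```

Request:
step_arm(plan=[[[0, 0.4, 0, 0], [0, 0.6, 0, 0], [0, 0.6, 0, 0], [0, 0, 0, 0], [0.3, -1.5, 0, 0], [0.5, -3, 0, 0], [0.7, -5, 0, 0], [0.7, -6, 2, 0], [0.7, -6, 5, 0], [0.7, -6, 9, 0], [0.7, -6, 11, 0], [0.7, -6, 11, 0]]])

```text
clock: 5.03
position: [0.4201, 0.189, 0.3259]
tool_rot: [-3.139, -0.001, 0.108]
force: [1.3, 1.0, 1.0]
grip_width: 0.0555
```

Run:
```python
from workcell import bot
import cv2,pickle
for n in("scene","top"):
    f=bot.grab_frame(n);pickle.dump(f,open(n+"3.pkl","wb"))
    a=f["pixels"];a=a[60:300,120:400] if n=="scene" else a[90:330,90:370]
    cv2.imwrite(f"pics/{n}3.png",cv2.resize(a,None,fx=2.5,fy=2.5))
```

```text
(no output)
```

View pics/scene3.png

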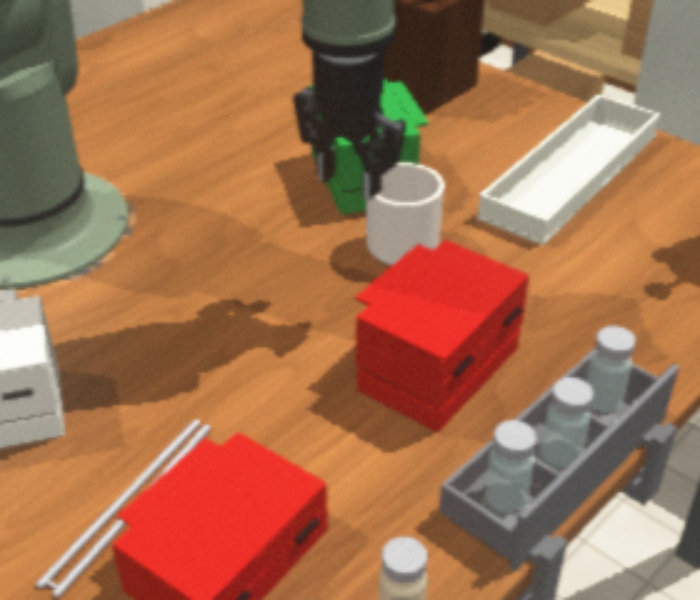

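View pics/top3.png

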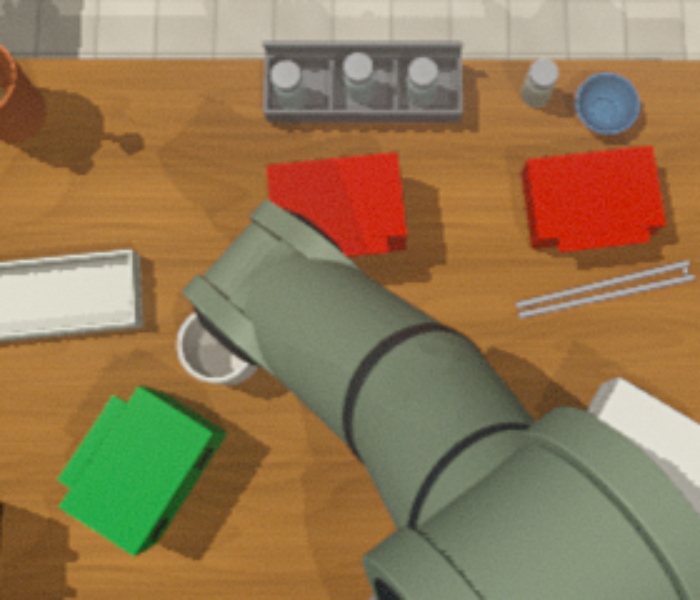

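The cup stands upright past the box's left end, with its rim around (405,189) in the scene zoom. I'll check its position by casting that ray onto the rim height.

Run:
```python
from h import *
f=pickle.load(open("scene3.pkl","rb"))
q=lambda x,y:(120+x/2.5-.3,60+y/2.5-.3)
C=ray(f,q(406,189.5),.1)[0];c=np.array([.587,.160])
print(C,np.linalg.norm(ray(f,q(368,189),.1)-ray(f,q(444,189),.1)))
Rm=np.array([[.9943,-.1068],[.1068,.9943]]);print((C[:2]-c)@Rm)
s0=pickle.load(open("scene0.pkl","rb"))
C0=ray(s0,(180+303.5/4-.4,120+156/4-.4),.1)[0];print("start via scene",C0)
```

```text
[0.41462038 0.29871604 0.1       ] 0.09385916164945111
[-0.15658218  0.1563355 ]
start via scene [0.43621243 0.15596276 0.1       ]
```

The cup's centre is about 156 mm along the box's width, past the required 125 mm. Next I'll shut the jaws and turn the tool a quarter so a flat pad side faces the lip. Then I'll place the tip in front of the middle of the lip.

Request:
step_arm(plan=[[[0.5, -0.4, 0, -0.12], [1, -0.8, 0, -0.24], [1.5, -1.2, 0, -0.36], [2, -1.6, 0, -0.48], [2.5, -2, 0, -0.6], [3, -2.4, 0, -0.72], [3.6, -2.8, 0, -0.84], [4.2, -3.2, 0, -0.96], [4.8, -3.6, 0, -1.08], [5.4, -4, 0, -1.2], [6, -4.2, 0, -1.32], [6.5, -4.4, 0, -1.44]]], jaw=1)

```text
clock: 6.13
position: [0.4846, 0.1439, 0.3212]
tool_rot: [3.14, 0.002, -1.338]
force: [-0.0, 0.5, -1.1]
grip_width: 0.0001
```

Request:
step_arm(plan=[[[0.2, 0, 0, -0.13], [0.3, 0, 0, -0.13], [0.3, 0, 0, -0.13]]])

```text
clock: 6.38
position: [0.4873, 0.1438, 0.3201]
tool_rot: [3.139, 0.001, -1.465]
force: [-0.6, -1.0, 0.5]
grip_width: -0.0003
```

Request:
step_arm(plan=[[[0, 0, -2.5, 0], [0, 0, -5, 0], [0, 0, -7.5, 0], [0.2, 0, -8.7, 0], [0.2, 0, -8.7, 0], [0.2, 0, -8.7, 0]]])

```text
clock: 6.88
position: [0.4894, 0.1438, 0.2331]
tool_rot: [3.138, 0.001, -1.463]
force: [0.3, -0.1, 0.3]
grip_width: 0.0004
```

Run:
```python
from workcell import bot
import cv2
s=bot.observe();print(s["position"],s["force"])
a=bot.grab_frame("scene")["pixels"][90:250,190:350];cv2.imwrite("pics/s4.png",cv2.resize(a,(600,600)))
```

```text
[0.48937589 0.1437512  0.23313723] [ 0.32828573 -0.13867797  0.28919597]
```

View pics/s4.png

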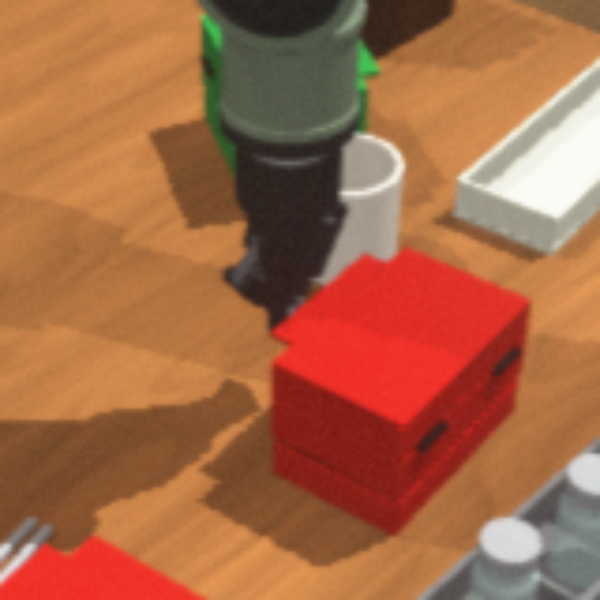

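The finger is just in front of the middle of the lip, and the cup is clear at the end. Now I'll move up and back against the lip.

Request:
step_arm(plan=[[[0.6, 0.1, 0.7, 0], [1.1, 0.1, 1.4, 0], [1.3, 0.1, 2.2, 0], [1.5, 0.2, 3.0, 0], [1.8, 0.2, 4.0, 0], [2.1, 0.2, 4.8, 0], [2.4, 0.3, 5.6, 0], [2.4, 0.3, 5.6, 0]]])

```text
clock: 7.6
position: [0.5141, 0.1469, 0.2916]
tool_rot: [3.141, 0.001, -1.464]
force: [-4.6, -2.0, 1.9]
grip_width: -0.0
```

Run:
```python
from workcell import bot
import cv2
s=bot.observe();print(s["position"],s["force"])
a=bot.grab_frame("scene")["pixels"][90:250,190:350];cv2.imwrite("pics/s5.png",cv2.resize(a,(600,600)))
```

```text
[0.51414229 0.14685037 0.29159614] [-4.58926596 -2.02141422  1.90671265]
```

View pics/s5.png

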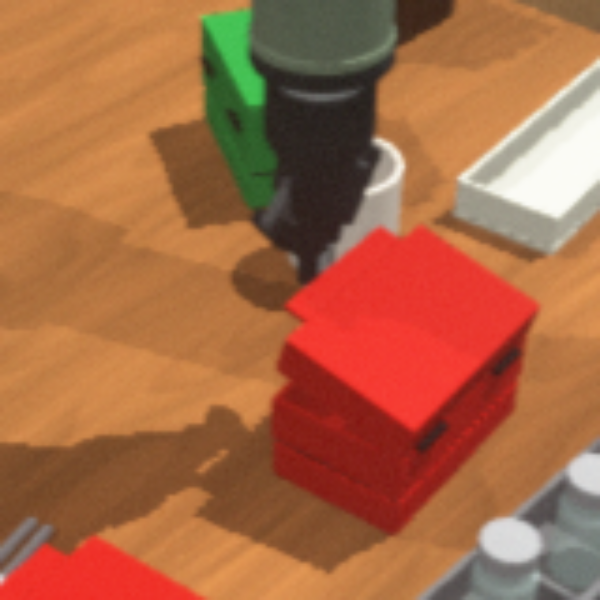

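The lid is up about 0.2 rad, with the box's lower edges unchanged at (275,470) and (395,530). I'll keep following the arc.

Request:
step_arm(plan=[[[0.1, 0, 0.6, 0], [0.4, 0, 1.3, 0], [0.8, 0.1, 2.0, 0], [1.2, 0.1, 2.6, 0], [1.7, 0.2, 3.2, 0], [2.2, 0.2, 3.8, 0], [2.6, 0.3, 4.2, 0], [2.6, 0.3, 4.2, 0]]])

```text
clock: 8.32
position: [0.5406, 0.1499, 0.3335]
tool_rot: [-3.142, 0.001, -1.464]
force: [-0.1, -0.2, -0.4]
grip_width: 0.0001
```

Run:
```python
from workcell import bot
import cv2
s=bot.observe();print(s["position"],s["force"])
a=bot.grab_frame("scene")["pixels"][90:250,190:350];cv2.imwrite("pics/s6.png",cv2.resize(a,(600,600)))
```

```text
[0.54063678 0.14993449 0.33351321] [-0.09224514 -0.233646   -0.3988339 ]
```

View pics/s6.png

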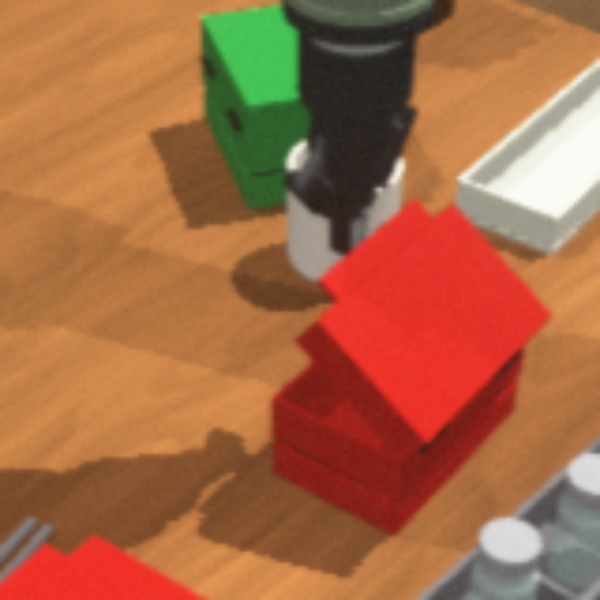

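The lid is at about 0.6 rad, matching the kinematics. The force is near zero and the box is still in place. Continuing past upright.

Request:
step_arm(plan=[[[0.5, 0, 0.6, 0], [1.0, 0.1, 1.1, 0], [1.6, 0.2, 1.5, 0], [2.1, 0.2, 1.9, 0], [2.7, 0.3, 2.2, 0], [3.3, 0.3, 2.6, 0], [3.9, 0.4, 2.9, 0], [4.5, 0.5, 3.2, 0], [5.1, 0.5, 3.4, 0], [5.7, 0.6, 3.6, 0], [6.3, 0.7, 3.7, 0], [6.3, 0.7, 3.7, 0]]])

```text
clock: 9.37
position: [0.604, 0.1569, 0.3699]
tool_rot: [3.141, 0.001, -1.465]
force: [-0.2, 0.7, 0.1]
grip_width: -0.0004
```

Run:
```python
from workcell import bot
import cv2
s=bot.observe();print(s["position"],s["force"])
a=bot.grab_frame("scene")["pixels"][90:250,190:350];cv2.imwrite("pics/s7.png",cv2.resize(a,(600,600)))
```

```text
[0.60404974 0.1569469  0.36992211] [-0.15011961  0.65657727  0.08186076]
```

View pics/s7.png

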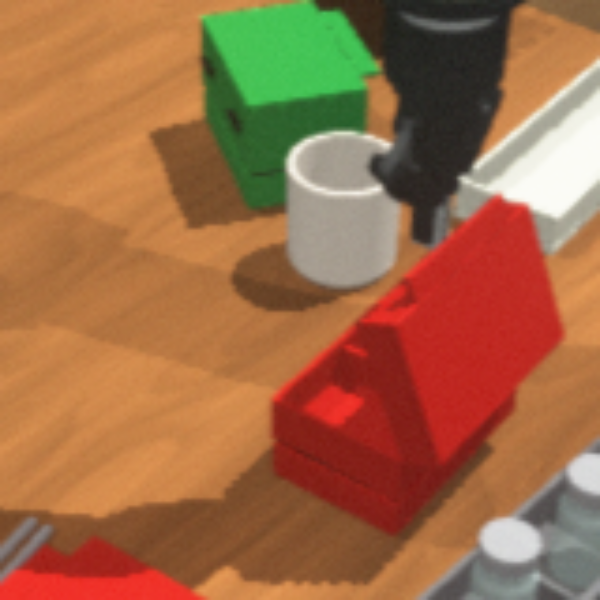

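The lid is near 1.15 rad, with the fingertip still under the lip. A few more centimetres.

Request:
step_arm(plan=[[[0.6, 0.1, 0.1, 0], [1.2, 0.1, 0.1, 0], [1.8, 0.2, 0.1, 0], [2.4, 0.3, 0.1, 0], [3.0, 0.3, 0.1, 0], [3.6, 0.4, 0.1, 0], [4.2, 0.4, 0, 0], [4.8, 0.5, 0, 0], [5.4, 0.6, -0.1, 0], [6.0, 0.6, -0.1, 0], [6.5, 0.7, -0.1, 0], [6.5, 0.7, -0.1, 0]]])

```text
clock: 10.42
position: [0.6692, 0.164, 0.3685]
tool_rot: [3.141, 0.001, -1.465]
force: [-1.0, -0.1, -0.4]
grip_width: 0.0
```

Run:
```python
from workcell import bot
import cv2
s=bot.observe();print(s["position"],s["force"])
a=bot.grab_frame("scene")["pixels"][90:250,190:350];cv2.imwrite("pics/s8.png",cv2.resize(a,(600,600)))
```

```text
[0.6692336  0.16396503 0.36845302] [-1.02108365 -0.09310647 -0.35559037]
```

View pics/s8.png

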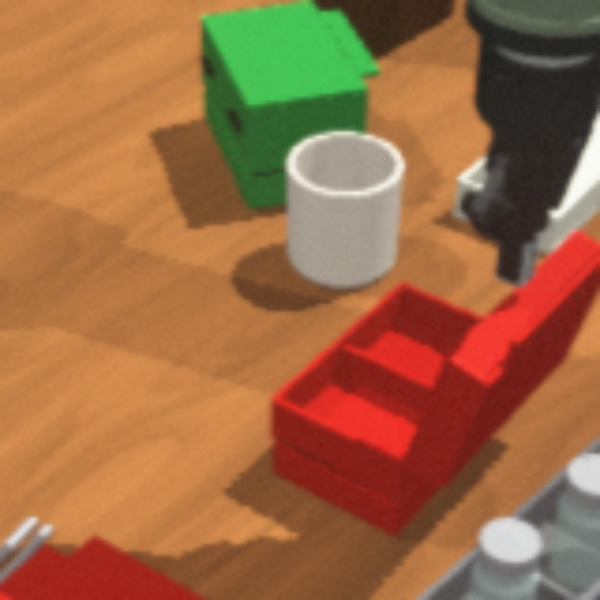

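The lid has gone over and is leaning back. I'll draw the finger away forward and up.

Request:
step_arm(plan=[[[-1.5, -0.1, 0.2, 0], [-3, -0.2, 0.8, 0], [-4.5, -0.3, 2.5, 0], [-6, -0.4, 4.5, 0], [-8, -0.5, 6.5, 0], [-10.5, -0.5, 8, 0], [-13, -0.5, 9, 0], [-16, -3, 9, 0], [-18, -6, 9, 0], [-20, -9, 9, 0], [-21, -12, 9, 0], [-21, -14, 9, 0]]])

```text
clock: 11.47
position: [0.4564, 0.0216, 0.4591]
tool_rot: [3.141, 0.001, -1.466]
force: [0.4, 0.2, 0.2]
grip_width: -0.0001
```

Request:
step_arm(plan=[[[0, -4, 0, 0], [0, -8, 0, 0], [0, -12, 0, 0], [0, -16, 0, 0], [0, -20, 0, 0], [0, -24, 0, 0], [0, -26, 0, 0], [0, -26, 0, 0], [0, -26, 0, 0], [0, -26, 0, 0]]])

```text
clock: 12.3
position: [0.4564, -0.2377, 0.4591]
tool_rot: [3.141, 0.001, -1.465]
force: [0.6, 1.3, 0.6]
grip_width: 0.0002
```

Run:
```python
from workcell import bot
import cv2,pickle
s=bot.observe();print(s["position"],s["force"])
for n in("scene","top"):
    f=bot.grab_frame(n);pickle.dump(f,open(n+"9.pkl","wb"))
    a=f["pixels"];a=a[80:350,120:400] if n=="scene" else a[90:330,90:370]
    cv2.imwrite(f"pics/{n}9.png",cv2.resize(a,None,fx=2.2,fy=2.2))
```

```text
[ 0.45640327 -0.23770737  0.45905669] [0.61300594 1.27629535 0.58879518]
```

View pics/scene9.png

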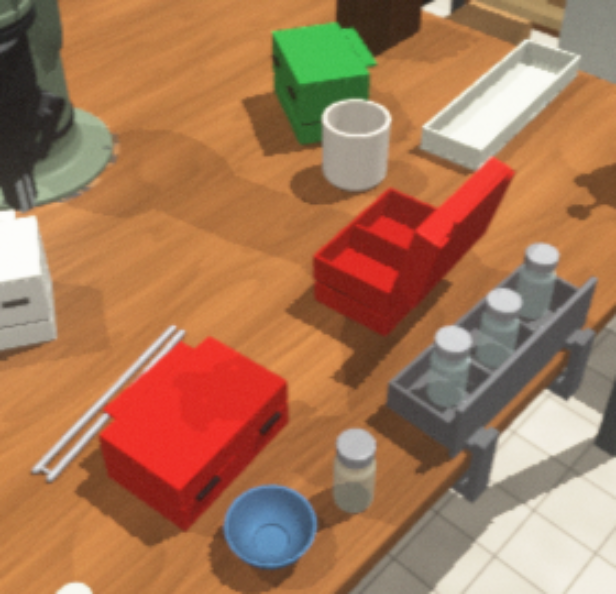

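View pics/top9.png

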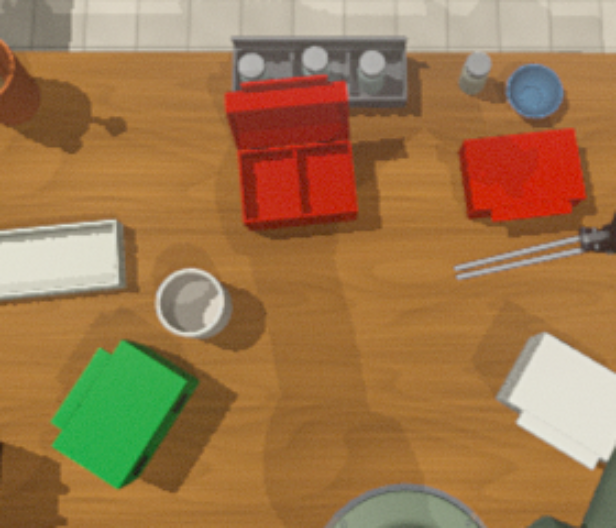

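The lid leans back, and the cup stands upright at (194,303) in the top view. The other things look untouched. One last check of the lid angle, the cup and the box position by ray casting.

Run:
```python
from h import *
f=pickle.load(open("top9.pkl","rb"));q=lambda P:np.array(P,float)/2.2+[90,90]-.3
c=np.array([.587,.160]);Rm=np.array([[.9943,-.1068],[.1068,.9943]])
L=ray(f,q([(240,88),(327,77)]),.196);print("lip edge local",(L[:,:2]-c)@Rm,"expected x .118 at 1.8; width",np.linalg.norm(L[0]-L[1]))
for th in(1.25,1.65,1.8):
  X=[[.055+(-.130*np.cos(th)+.034*np.sin(th)),y,.077+.130*np.sin(th)+.034*np.cos(th)] for y in(.06,-.06)]
  W=[np.r_[c+Rm@x[:2],x[2]] for x in X];print(th,((proj(f,W)-[90,90]+.3)*2.2).round())
C=ray(f,q([(193.5,303)]),.1)[0];print("cup",C,(C[:2]-c)@Rm)
B=ray(f,q([(246,227),(357,217)]),.076);print("front corners",(B[:,:2]-c)@Rm)
```

```text
lip edge local [[ 0.10957403  0.06096873]
 [ 0.1128125  -0.05912715]] expected x .118 at 1.8; width 0.12013721391390865
1.25 [[243. 129.]
 [332. 120.]]
1.65 [[241.  93.]
 [328.  84.]]
1.8 [[240.  82.]
 [327.  74.]]
cup [0.40383515 0.30367301 0.1       ] [-0.16677654  0.16241608]
front corners [[-0.06099818  0.08185233]
 [-0.06361523 -0.08216204]]
```

```bash
python3 -c "
from workcell import bot
print(bot.job_done())"
```

```text
the job is handed in; nothing more can be done
None
```

I pushed the soup cup about 0.14 m past the left (+y) end of the two-tier box while its lid was shut. Then I swung the lid over with the closed fingertips at the middle of the lip, drew clear, and handed the job in at about 12.5 s of the 64 s allowed.

**Last checks, from the camera images:**
- **Cup:** It stands upright with its centre about 156–162 mm along the box's width, against the 125 mm needed. The two camera views differ by about 12 mm on its position, mostly in front-to-back distance.
- **Lid:** It leans back by itself with the gripper well clear. Read directly, the lip edge put it between 1.65 and 1.8 rad. The box's front corners in the same picture read about 6–9 mm forward of the first measurement; allowing for that, the lip fits the 1.8 rad stop. I didn't measure the lid's speed.
- **Box:** That 6–9 mm could be my measuring error or a small shift. Either way it is well under the 30 mm limit, and the scene views showed no movement while the lid was being lifted.
- **Everything else:** The low box and its lid, the chopsticks, the shakers and the blue bowl look untouched. That is by eye; I didn't measure them.

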